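Weigh down a glued part on the gluing jig

ROBOT

A 7-joint arm with a two-finger parallel gripper is mounted at the origin on the work surface. World frame = base frame: x ahead of the robot, y to its left, z up, the work surface at z = 0. Lengths are in mm, angles in rad, forces in N, time in s.
With the tool pointing down it reaches from about 350 to 900 mm from the base axis. Payload 8.1 kg.
Tool frame: the origin (TCP) lies at the very end of the fingers, on their centre line; the grasp point (between the pads) lies 19 mm behind it (env.pinch_z is the distance from the TCP to the grasp point, in mm); y points along the fingers, x is the direction in which the jaws open and shut, and the axes are right-handed (so a half turn about y gives the same grasp; the last joint's range is limited). The gripper opens to 92 mm and grips with 3 to 60 N. Pads are 19 mm wide; open, the fingers measure 130 mm over their backs; the gripper's body (75 mm by 190 mm) begins 47 mm behind the grasp point.
Start: joints at [-1.28, 0.434, 0.025, 1.573, -0.012, 1.134, -0.075], TCP at [239.84, 577.164, 226.742] pointing down, gripper open.
Joint ranges: [-2.62, 2.62], [-0.44, 2.09], [-1.27, 1.32], [0.08, 2.57], [-1.32, 4.46], [0.12, 2], [-2.74, 2.74]. Speed limits (rad/s): [2.22, 2.22, 3.01, 3.01, 3.14, 3.14, 3.14].

INTERFACE

Orientations are given as a rotation vector (axis times angle).
In Python, from cell import env gives the robot as it stands.
- The arm moves only by the tool arm_command, never from a script. Its argument "steps" is text: rows parted by semicolons, each of 6 numbers parted by spaces: the shift along the tool's x, y, z in m, then the turn, a rotation vector about the tool's x, y, z in degrees. In form: dx dy dz wx wy wz; .... A call has 1 to 5 rows; each row is the pose to reach, as a shift and turn from the pose commanded when the call began, along the tool's axes at that moment; what a row does not reach only later rows make up. A row lasts 1/8 s, in which the tool goes at most 62.5 mm and 10.7 degrees, less where a joint would pass 70% of its speed; a pose out of reach is approached as far as the arm can. A call with a gripper value outside its range is refused whole. "grip" is the finger opening in m, from 0 to 0.0918, set as the call begins (left out, the last holds). The fingers move at their own pace and stop on an object; "force" is the grip in N (left out, the last holds). Time passes only in rows, so rows that repeat a pose let the fingers close. It gives the time, the measured TCP pose, the force and the opening at its end, in the units of the state.
- env.observe(): the state, without advancing time (a new reading comes with each control period).
- env.capture(name): name is "scene" or "top"; returns the picture (400x640x3 uint8, blue, green, red); there is no depth.
- env.calibration(name): a dict with "fx", "fy", "cx", "cy" (pixels), "R" (3x3) and "t" (3): a world point X has camera coordinates R X + t. Camera axes: x right, y down, z forward; pixel columns grow to the right and rows downward; lengths in mm; the calibration is good to about 2 mm. A picture is of the moment at which its call begins. calibration takes no time and is no camera call.
- env.hand_in(): hands the job in, once; it reports no verdict.
The state is a dict: "t": time; "qpos": joint angles; "qd": joint speeds; "joint_efforts": joint torques, N m; "ee_pos": TCP position; "ee_rot": TCP orientation; "force": force on the tool from outside, world axes, zero at the start; "torque": the same for the moment, N m; "gripper_width": opening from 0.0 (shut) to 1.0 (fully open).
Only numpy, scipy, OpenCV 4.12 (cv2) and the standard library are available. Lean on these libraries where they do the work, as an engineer would, in place of code of your own. Each camera call takes 0.05 s, during which the arm holds its last target.

TASK

The two plywood discs on the gluing jig have just been glued and need weighing down. Thread the wide flat metal pressing ring over the jig's upright post and down until it lies flat on the discs, then thread the narrower, thick-walled steel weight ring down the same post until it sits flat on the pressing ring. Lower them gently rather than dropping them down the post, and leave both lying there released.

Things in the scene. Friction and masses are not known exactly. Their poses are not given: they have to be found in the camera images.
- presser_center (a point): Pressing ring, loose: the wide, flat, thick-walled bare aluminium ring, 64 mm across, bore 26 mm, 18 mm high, about 130 g, flat on the dark cutting board (5 mm thick). Point: its centre, on the bore axis 9 mm above its underside; z up along the bore; either face may be up. Not the cardboard tape roll near it (68 mm across, thin wall). The four things on it are over 95 mm apart, centre to centre.
- weight_center (a point): Weight ring, loose: the thick-walled steel ring, 44 mm across, bore 26 mm, 28 mm high, about 210 g, flat on the same board. Point: its centre, on the bore axis 14 mm above its underside; z up along the bore; either face may be up. Not the slim tall steel sleeve near it (28 mm across, 42 mm high).
- jig_seat (a point): Gluing jig, fixed: a plywood block 160 x 160 x 30 mm, turned a little about the vertical, with two glued discs (54 mm across, together 8 mm thick) on its middle and a vertical steel post 12 mm in diameter through them. Point: on the post's axis at the top face of the upper disc (38 mm above the table); z up along the post, whose tip (last 8 mm tapered) is 60 mm above this point.

How it is judged (in metres and radians):
On the way:
1. the pressing ring is round the post, flat on the glued discs (z of presser_center in the frame of jig_seat between 0.004 and 0.014 m and horizontal distance between presser_center and jig_seat below 0.012 m and angle between the z axis of presser_center and the z axis of jig_seat, either way round below 0.17 rad), for 0.2 s.
At the end, for the whole second after the job is handed in: The pressing ring lies round the post flat on the glued discs (its centre 9 mm above the disc top, within 5 mm) and the weight ring lies round the post flat on it (its centre 32 mm above the disc top, within 5 mm), each within 12 mm of the post's axis and 10 degrees of flat, at rest (all of step 1 and z of weight_center in the frame of jig_seat between 0.027 and 0.037 m and horizontal distance between weight_center and jig_seat below 0.012 m and angle between the z axis of weight_center and the z axis of jig_seat, either way round below 0.17 rad and linear speed of each of presser, weight below 0.02 m/s); the robot touches nothing.
It fails at once if the pressing ring is dropped down the post (falls faster than 0.6 m/s round it) (horizontal distance between presser_center and jig_seat below 0.015 m and z of presser_center in the frame of jig_seat below 0.06 m and linear speed of presser above 0.6 m/s).
It fails at once if the weight ring is dropped down the post (falls faster than 0.6 m/s round it) (horizontal distance between weight_center and jig_seat below 0.015 m and z of weight_center in the frame of jig_seat below 0.06 m and linear speed of weight above 0.6 m/s).
It also fails if it takes over 64 s, if anything falls off the work surface, if the arm or the gripper's body presses on something with over 40 N, if the wrist force passes 120 N, or if a joint passes its speed limit or range.

## Working session

There is one attempt and no reset: what is moved stays moved. The work goes in short steps, Python scripts to look and compute and a tool call to move; the robot and the scene stay as the last step left them, time stands still between calls to the robot, and variables do not carry over. Pictures are saved under pics/ and viewed, and the job is handed in when it is done.

Besides the shell and the picture viewer there is one more tool, called after "Call:" as name(argument=value, ...) on one line, values as JSON. arm_command: Moves the arm, as the interface text tells. Its arguments: {"type":"object","properties":{"steps":{"type":"string"},"grip":{"type":"number"},"force":{"type":"number"}},"required":["steps"]}

```bash
mkdir -p pics; ls; python3 - <<'E'
from cell import env
import cv2
print(env.observe())
for n in("scene","top"):
    cv2.imwrite(f"pics/{n}0.png",env.capture(n)); print(n,env.calibration(n))
E
```

```text
pics
{'t': 0.0, 'qpos': array([-1.27959765,  0.43519621,  0.02495612,  1.57408098, -0.01162371,
        1.13397962, -0.07512798]), 'qd': array([-0.00153455, -0.00047585, -0.00022432,  0.00074079, -0.00128634,
        0.00050804, -0.00069061]), 'joint_efforts': array([-2.75821858e-04, -6.67837715e+01,  9.85347815e-01, -3.14459610e+01,
       -6.02701795e-02,  4.30687715e-02,  1.81252694e-04]), 'ee_pos': array([239.65659653, 576.68753823, 225.96762086]), 'ee_rot': array([-1.37113642, -0.91348199,  0.91545817]), 'force': array([ 0.01649036, -0.95691345,  0.32489611]), 'torque': array([0.00730576, 0.02205638, 0.00575571]), 'gripper_width': 0.996064731845678}
scene {'fx': 407.774972883536, 'fy': 407.774972883536, 'cx': 324.11783949893976, 'cy': 202.97137578734493, 'R': array([[ 0.56234328,  0.8267559 ,  0.01564382],
       [ 0.56638443, -0.37132185, -0.73575048],
       [-0.60247715,  0.42260475, -0.67707201]]), 't': array([-310.04356844, -269.01779712, 1217.25840521])}
top {'fx': 427.92925350815176, 'fy': 427.92925350815176, 'cx': 320.9104312523557, 'cy': 202.20507051646456, 'R': array([[ 0.02005939, -0.99978   ,  0.0061298 ],
       [-0.99026756, -0.02071234, -0.13762687],
       [ 0.13772356, -0.00330943, -0.99046518]]), 't': array([-21.44600947, 527.30386532, 718.36654411])}
```

View pics/scene0.png

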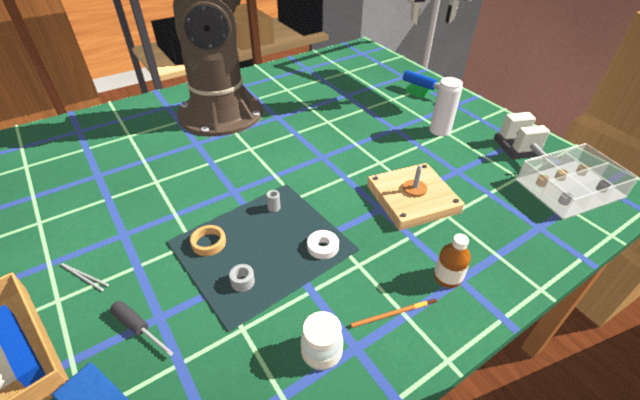

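View pics/top0.png

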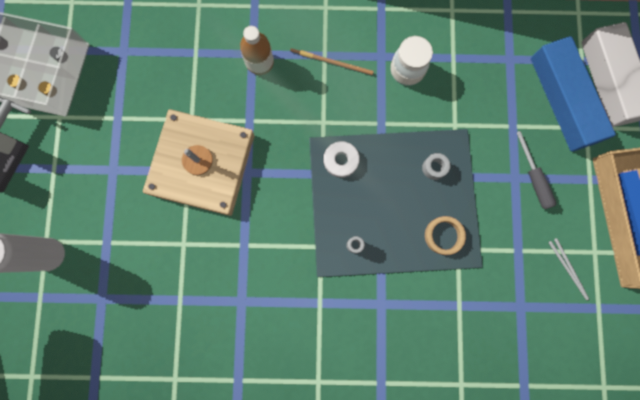

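```bash
python3 - <<'E'
from scipy.spatial.transform import Rotation as R
from cell import env
print(R.from_rotvec(env.observe()['ee_rot']).as_matrix().round(3), env.pinch_z)
E
```

```text
[[ 0.384 -0.    -0.923]
 [ 0.923 -0.001  0.384]
 [-0.001 -1.    -0.   ]] 18.8
```

```bash
cat > h.py <<'E'
from cell import env
import numpy as np, cv2
from scipy.spatial.transform import Rotation as Ro
C={n:env.calibration(n) for n in("scene","top")}
def ray(n,u,v,z):
    c=C[n];d=c['R'].T@np.array([(u-c['cx'])/c['fx'],(v-c['cy'])/c['fy'],1]);o=-c['R'].T@c['t']
    return o+d*(z-o[2])/d[2]
def proj(n,X):
    c=C[n];p=c['R']@np.array(X,float)+c['t'];return c['fx']*p[0]/p[2]+c['cx'],c['fy']*p[1]/p[2]+c['cy']
def crop(img,x0,y0,w,h,s,fn):
    cv2.imwrite(fn,cv2.resize(img[y0:y0+h,x0:x0+w],None,fx=s,fy=s,interpolation=cv2.INTER_CUBIC))
E
python3 - <<'E'
from h import *
t=cv2.imread("pics/top0.png");s=cv2.imread("pics/scene0.png")
crop(t,310,125,160,75,5,"pics/a.png")
crop(t,140,105,120,115,5,"pics/b.png")
crop(s,220,225,130,75,6,"pics/c.png")
crop(s,360,155,110,75,6,"pics/d.png")
E
```

```text
(no output)
```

View pics/a.png

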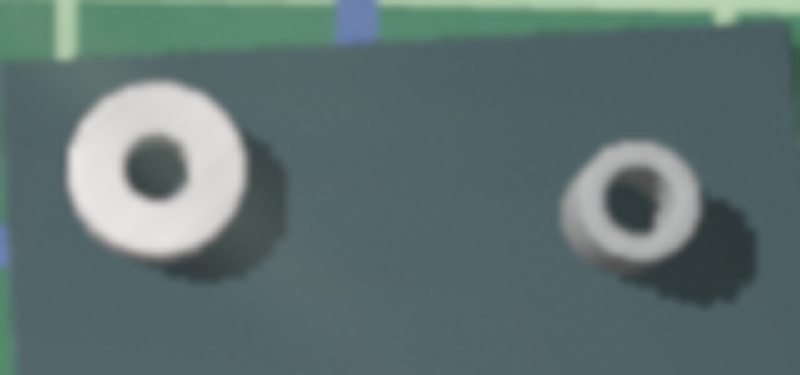

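View pics/b.png

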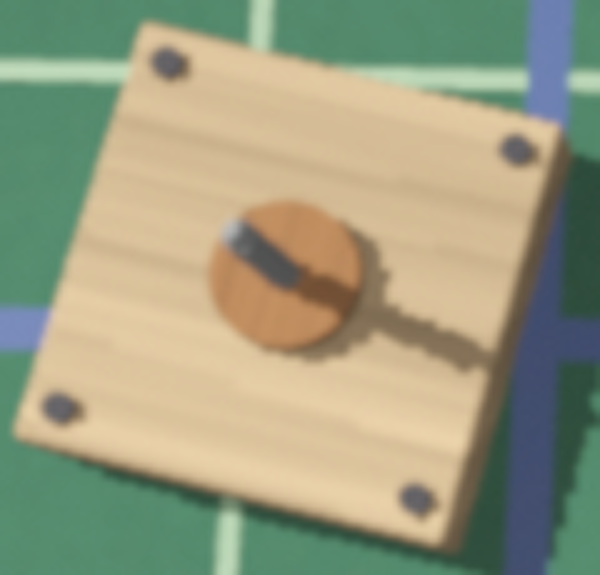

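View pics/c.png

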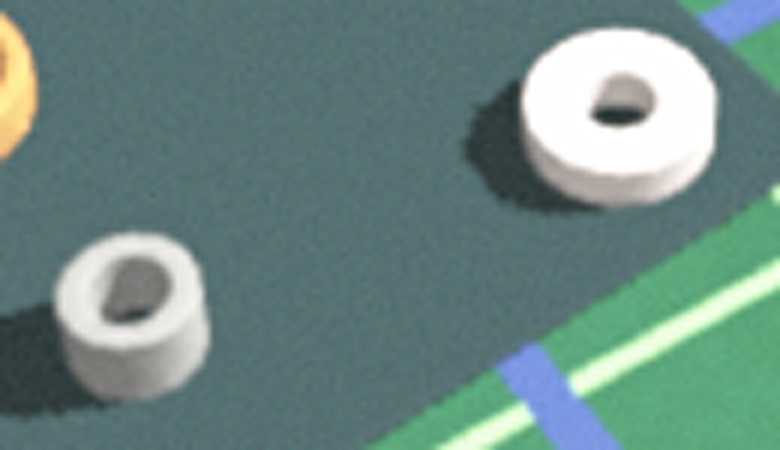

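View pics/d.png

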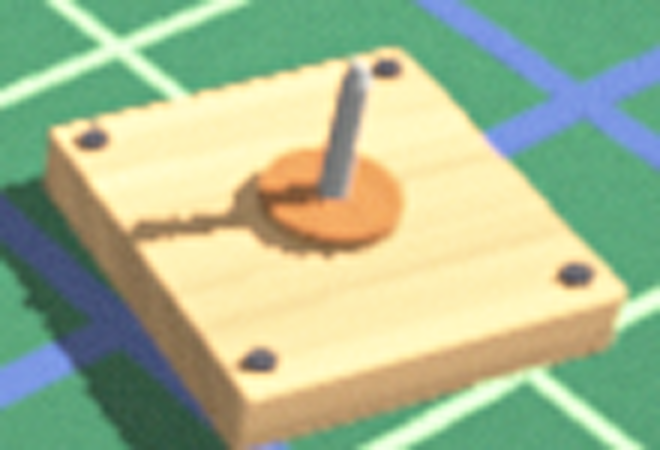

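```bash
python3 - <<'E'
from h import *
def c2(n,x,y,x0,y0,s,z): return ray(n,x0+(x+.5)/s-.5,y0+(y+.5)/s-.5,z).round(1)
print("presser",c2('top',157,168.5,310,125,5,23),c2('scene',618.5,102,220,225,6,23))
print("weight",c2('top',639,202,310,125,5,33),c2('scene',130,291,220,225,6,33))
print("disc",c2('top',286,276,140,105,5,38),"tip",c2('top',235,229,140,105,5,97), 'scene tip',c2('scene',357,63,360,155,6,97))
print("post base scene",c2('scene',336,190,360,155,6,38))
t=cv2.imread("pics/top0.png");hsv=cv2.cvtColor(t,cv2.COLOR_BGR2HSV)
def fit(m,box):
    x,y,w,h=box;mm=np.zeros_like(m);mm[y:y+h,x:x+w]=m[y:y+h,x:x+w]
    cs=cv2.findContours(mm,cv2.RETR_EXTERNAL,cv2.CHAIN_APPROX_NONE)[0];c=max(cs,key=cv2.contourArea);return cv2.fitEllipse(cv2.convexHull(c))
g=t.min(2)
e=fit((g>130).astype(np.uint8),(318,137,45,45));print(e,ray('top',*e[0],23))
e=fit((g>130).astype(np.uint8),(418,150,35,35));print(e,ray('top',*e[0],33))
o=((hsv[...,1]>105)&(hsv[...,0]<25)).astype(np.uint8);o=cv2.morphologyEx(o,cv2.MORPH_CLOSE,np.ones((5,5)))
e=fit(o,(178,140,40,40));print(e,ray('top',*e[0],36))
print(ray('top',341,160,23))
E
```

```text
presser [611.  -45.7  23. ] [611.6 -44.9  23. ]
weight [ 600.  -218.6   33. ] [ 600.9 -216.6   33. ]
disc [599.1 212.   38. ] tip [600.7 212.3  97. ] scene tip [597.4 215.5  97. ]
post base scene [599.6 216.6  38. ]
((340.7091979980469, 158.33045959472656), (35.287086486816406, 36.17256546020508), 83.10359954833984) [610.9792193 -45.1414322  23.       ]
((436.0299987792969, 164.7399139404297), (23.337217330932617, 26.69085121154785), 83.76348876953125) [ 600.41609704 -216.14381556   33.        ]
((196.9818572998047, 159.6964874267578), (29.12152862548828, 30.15239143371582), 83.00341033935547) [599.74192372 212.28214522  36.        ]
[607.87625277 -45.71380153  23.        ]
```

Call:
arm_command(steps="-0.43 0 -0.58 0 0 0;-0.43 0 -0.58 0 0 0;-0.43 0 -0.58 0 0 0;-0.43 0 -0.58 0 0 0;-0.43 0 -0.58 0 0 0", grip=0.0918, force=25)

```text
t: 0.72
ee_pos: [400.9, 307.0, 226.6]
ee_rot: [-1.37, -0.914, 0.915]
force: [1.2, 0.6, 0.1]
gripper_width: 1.0
```

```bash
cat >> h.py <<'E'
def go(X,yaw=None):
    o=env.observe();r=Ro.from_rotvec(o['ee_rot']);
    y=np.array([0,0,-1.])
    x=r.as_matrix()[:,0] if yaw is None else np.array([np.cos(yaw),np.sin(yaw),0]);x[2]=0;x/=np.linalg.norm(x)
    G=np.column_stack([x,y,np.cross(x,y)])
    print('t',round(o['t'],2),'pos',o['ee_pos'].round(1),'F',o['force'].round(1),'w',round(o['gripper_width']*91.8,1))
    print('d',(r.inv().apply(np.array(X)-o['ee_pos'])/1000).round(4),'w',(r.inv()*Ro.from_matrix(G)).as_rotvec(degrees=True).round(2))
E
python3 -c "
from h import *
go([611,-45.3,200]);print(env.observe()['qpos'].round(2))"
```

```text
t 0.72 pos [400.9 307.  226.6] F [1.2 0.6 0.1] w 91.8
d [-0.2447  0.0266 -0.3292] w [-0. -0. -0.]
[-0.86  0.24  0.12  1.87 -0.03  1.04  0.45]
```

Call:
arm_command(steps="-0.245 0.026 -0.33 0 0 0;-0.245 0.026 -0.33 0 0 0;-0.245 0.026 -0.33 0 0 0;-0.245 0.026 -0.33 0 0 0;-0.245 0.026 -0.33 0 0 0")

```text
t: 1.35
ee_pos: [560.7, 39.5, 206.8]
ee_rot: [-1.37, -0.915, 0.915]
force: [0.3, 2.2, 0.7]
gripper_width: 1.0
```

```bash
python3 -c "
from h import *
go([611,-45.3,100]);print(env.observe()['qpos'].round(2))"
```

```text
t 1.35 pos [560.7  39.5 206.8] F [0.3 2.2 0.7] w 91.8
d [-0.0591  0.1067 -0.079 ] w [-0.01  0.    0.01]
[-0.37  0.35  0.28  1.77 -0.11  1.03  1.12]
```

Call:
arm_command(steps="-0.059 0.03 -0.079 0 0 0;-0.059 0.03 -0.079 0 0 0;-0.059 0.087 -0.079 0 0 0;-0.059 0.107 -0.079 0 0 0;-0.059 0.107 -0.079 0 0 0")

```text
t: 1.98
ee_pos: [608.9, -43.6, 98.1]
ee_rot: [-1.368, -0.911, 0.917]
force: [0.2, -0.7, 0.2]
gripper_width: 1.002
```

```bash
python3 -c "
from h import *
go([611,-45.3,7.5]);print(env.observe()['qpos'].round(2))
crop(env.capture('scene'),240,140,200,150,4,'pics/e.png')"
```

```text
t 1.98 pos [608.9 -43.6  98.1] F [ 0.2 -0.7  0.2] w 92.0
d [-0.0006  0.0906 -0.0029] w [-0.22 -0.   -0.1 ]
[-0.2   0.55  0.27  1.76 -0.18  0.86  1.33]
```

View pics/e.png

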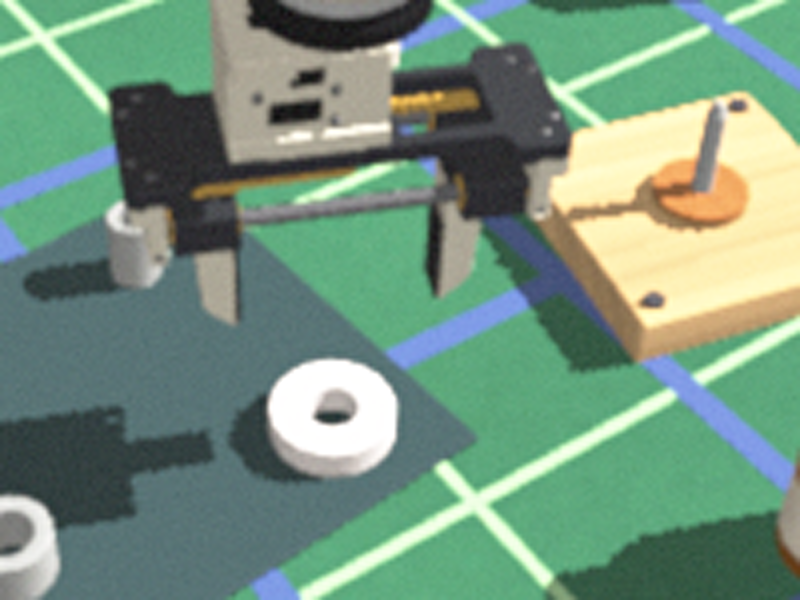

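The view shows the open gripper above the pressing ring (ring at about (333,415) in the crop), with the jig clear to the right. Descending next.

Call:
arm_command(steps="0 0.03 -0.003 0 0 0;0 0.06 -0.003 0 0 0;0 0.078 -0.003 0 0 0;0 0.08 -0.003 0 0 0;0 0.08 -0.003 0 0 0")

```text
t: 2.65
ee_pos: [613.9, -44.9, 21.0]
ee_rot: [-1.371, -0.915, 0.913]
force: [1.0, -0.3, 1.0]
gripper_width: 1.001
```

```bash
python3 -c "
from h import *
go([611,-45.3,7.5])
crop(env.capture('scene'),240,140,200,150,4,'pics/f.png')"
```

```text
t 2.65 pos [613.9 -44.9  21. ] F [ 1.  -0.3  1. ] w 91.9
d [-0.0016  0.0135  0.0026] w [ 0.08 -0.    0.03]
```

View pics/f.png

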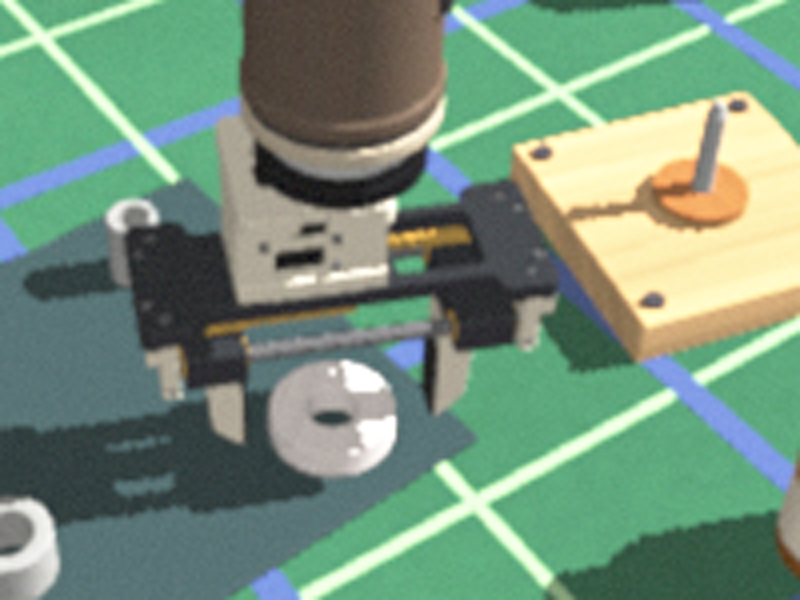

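Call:
arm_command(steps="-0.001 0.01 0.002 0 0 0;-0.001 0.013 0.002 0 0 0;-0.001 0.013 0.002 0 0 0")

```text
t: 3.08
ee_pos: [610.7, -44.9, 6.7]
ee_rot: [-1.37, -0.914, 0.915]
force: [0.1, -0.1, 0.2]
gripper_width: 1.001
```

```bash
python3 -c "
from h import *
go([611,-45.3,7.5])"
```

```text
t 3.08 pos [610.7 -44.9   6.7] F [ 0.1 -0.1  0.2] w 91.9
d [-0.0003 -0.0008 -0.0005] w [-0.03 -0.   -0.01]
```

Call:
arm_command(steps="0 -0.001 0 0 0 0;0 -0.001 0 0 0 0;0 -0.001 0 0 0 0;0 -0.001 0 0 0 0;0 -0.001 0 0 0 0", grip=0.05, force=25)

```text
t: 3.7
ee_pos: [611.1, -44.9, 8.1]
ee_rot: [-1.37, -0.915, 0.914]
force: [-0.6, -0.2, 1.3]
gripper_width: 0.693
```

Call:
arm_command(steps="0 0 0 0 0 0;0 0 0 0 0 0;0 -0.005 0 0 0 0;0 -0.01 0 0 0 0;0 -0.01 0 0 0 0")

```text
t: 4.32
ee_pos: [611.3, -45.0, 18.5]
ee_rot: [-1.371, -0.915, 0.914]
force: [-0.6, -1.4, -0.5]
gripper_width: 0.696
```

Call:
arm_command(steps="0 -0.05 0 0 0 0;0 -0.1 0 0 0 0;0 -0.125 0 0 0 0;0 -0.125 0 0 0 0")

```text
t: 4.82
ee_pos: [612.3, -45.0, 145.0]
ee_rot: [-1.372, -0.918, 0.912]
force: [-0.2, 0.4, -1.8]
gripper_width: 0.696
```

```bash
python3 -c "
from h import *
go([599.3,213,140])
crop(env.capture('scene'),240,80,200,150,4,'pics/g.png')"
```

```text
t 4.83 pos [612.3 -45.  145. ] F [-0.2  0.4 -1.8] w 63.9
d [0.2333 0.005  0.111 ] w [ 0.21 -0.    0.1 ]
```

View pics/g.png

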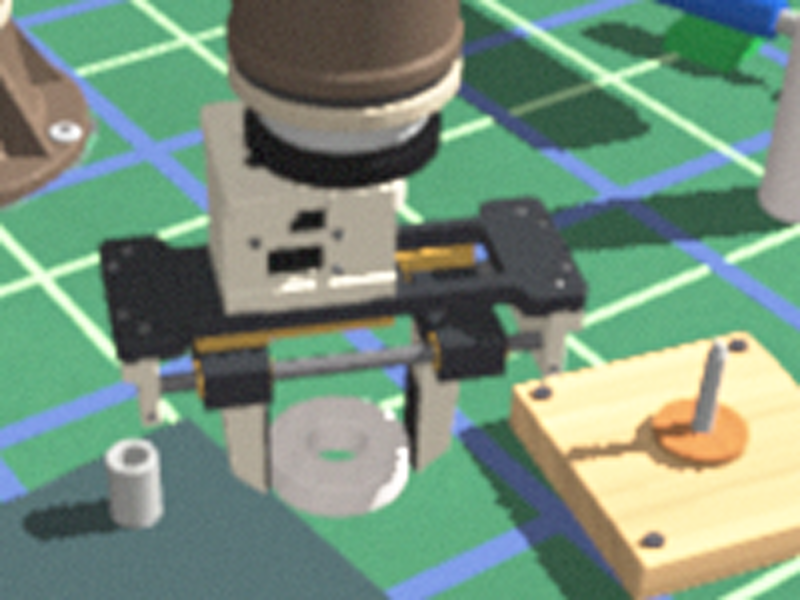

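The ring (crop (338,455)) is held and level between the fingers. I'll carry it to the post.

Call:
arm_command(steps="0.05 -0.005 0.024 0 0 0;0.1 -0.005 0.048 0 0 0;0.15 -0.005 0.071 0 0 0;0.2 -0.005 0.095 0 0 0;0.233 -0.005 0.111 0 0 0")

```text
t: 5.5
ee_pos: [596.0, 216.1, 145.8]
ee_rot: [-1.367, -0.914, 0.919]
force: [0.4, -0.8, -1.4]
gripper_width: 0.691
```

Call:
arm_command(steps="0 0 0 0 0 0;0 0 0 0 0 0;0 0 0 0 0 0")

```text
t: 5.88
ee_pos: [597.9, 210.9, 147.3]
ee_rot: [-1.372, -0.912, 0.914]
force: [0.2, -0.3, -1.2]
gripper_width: 0.694
```

```bash
python3 -c "
from h import *
go([599.3,213,120])
crop(env.capture('scene'),340,60,150,150,4,'pics/h.png')
crop(env.capture('top'),110,90,160,150,4,'pics/h2.png')"
```

```text
t 5.88 pos [597.9 210.9 147.3] F [ 0.2 -0.3 -1.2] w 63.7
d [ 0.0025  0.0273 -0.0005] w [-0.02 -0.   -0.08]
```

View pics/h.png

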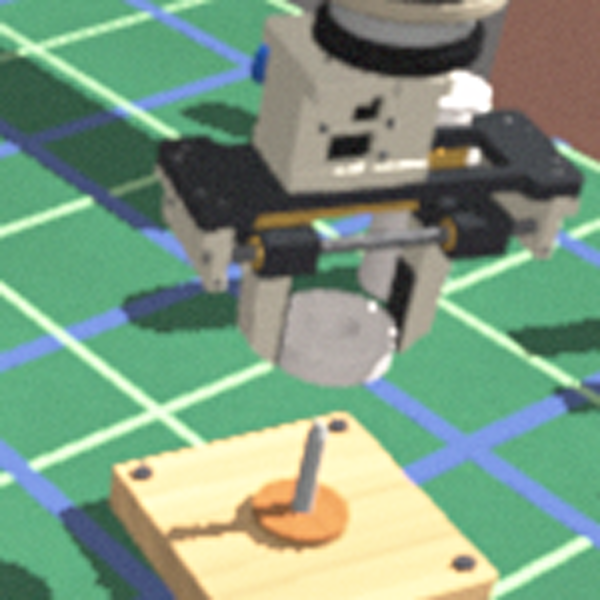

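View pics/h2.png

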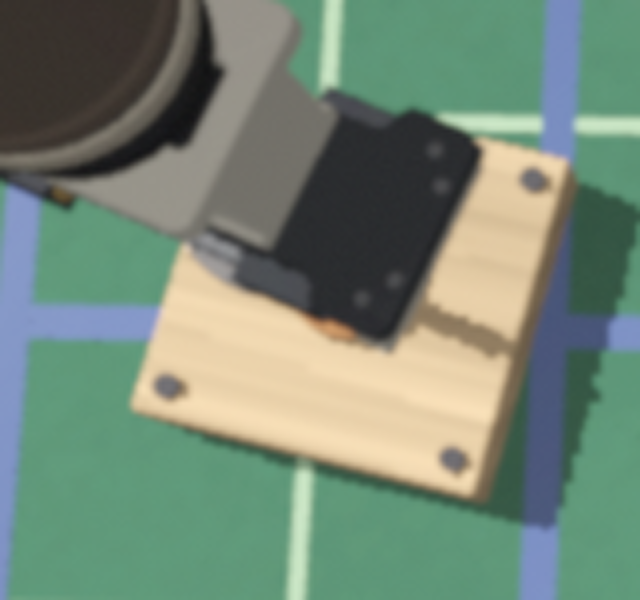

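```bash
python3 -c "
from h import *
im=env.capture('scene')[125:165,395:455]
im=cv2.resize(im,None,fx=12,fy=12,interpolation=cv2.INTER_CUBIC)
im=np.clip((im.astype(float)-90)*1.8,0,255).astype(np.uint8)
cv2.imwrite('pics/i.png',im);go([599.3,213,120])"
```

```text
t 6.03 pos [598.1 211.7 147.9] F [-0.5 -0.9 -1. ] w 63.6
d [ 0.0017  0.0279 -0.0006] w [ 0.01  0.   -0.02]
```

View pics/i.png

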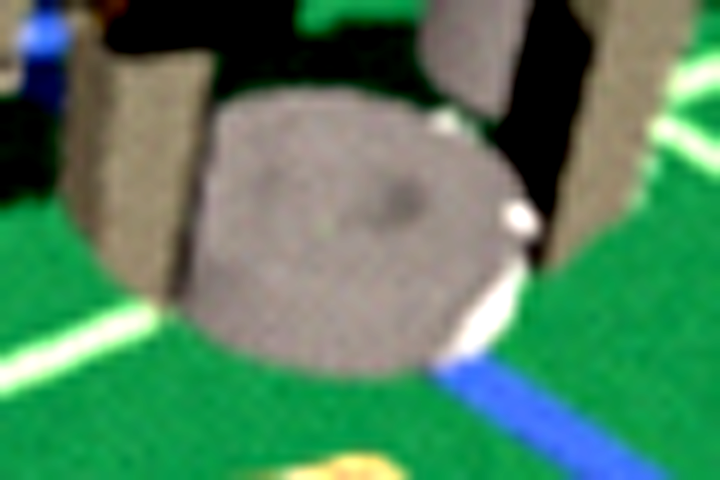

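```bash
python3 -c "
from h import *
a=np.linspace(0,2*np.pi,100)
c=np.array([598.1,211.7])
for z in (145,163):
  for r in(32,13):
    p=np.array([proj('scene',[c[0]+r*np.cos(t),c[1]+r*np.sin(t),z]) for t in a]);p=((p-[395,125])+.5)*12-.5;print(z,r,p.min(0).round(),p.max(0).round())
"
```

```text
145 32 [143. 171.] [517. 384.]
145 13 [254. 232.] [405. 318.]
163 32 [159.  85.] [539. 296.]
163 13 [271. 145.] [425. 231.]
```

The outline and bore match the projection of a level ring to within about 0.5 px, so it hasn't tilted. I'll lower it to just above the tip.

Call:
arm_command(steps="0.001 0.02 0 0 0 0;0.001 0.035 0 0 0 0;0.001 0.042 0 0 0 0;0.001 0.042 0 0 0 0;0.001 0.042 0 0 0 0")

```text
t: 6.65
ee_pos: [598.7, 213.8, 106.5]
ee_rot: [-1.37, -0.915, 0.914]
force: [-0.0, -0.1, -1.2]
gripper_width: 0.693
```

```bash
python3 -c "
from h import *
im=env.capture('scene')[125:185,385:465]
im=cv2.resize(im,None,fx=10,fy=10,interpolation=cv2.INTER_CUBIC)
im=np.clip((im.astype(float)-70)*1.6,0,255).astype(np.uint8)
cv2.imwrite('pics/j.png',im);go([599.3,213.5,41])"
```

```text
t 6.7 pos [598.7 213.9 106.6] F [ 0.5  1.  -0.4] w 63.8
d [-0.0002  0.0656 -0.0006] w [ 0.04 -0.    0.05]
```

View pics/j.png

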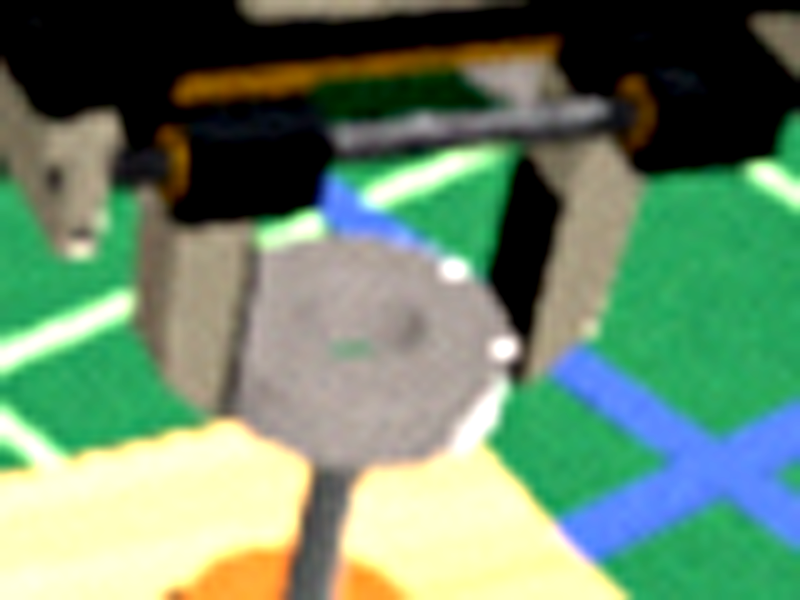

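Bore opening visible at crop (350,345), with the post entering the outline below it at (332,470); the ring is level. I'll thread it slowly.

Call:
arm_command(steps="0 0.006 0 0 0 0;0 0.012 0 0 0 0;0 0.018 0 0 0 0;0 0.022 0 0 0 0;0 0.022 0 0 0 0")

```text
t: 7.32
ee_pos: [598.0, 213.7, 83.5]
ee_rot: [-1.37, -0.914, 0.915]
force: [0.1, 0.8, 0.2]
gripper_width: 0.693
```

```bash
python3 -c "
from h import *
im=env.capture('scene')[125:185,385:465]
im=cv2.resize(im,None,fx=10,fy=10,interpolation=cv2.INTER_CUBIC)
im=np.clip((im.astype(float)-70)*1.6,0,255).astype(np.uint8)
cv2.imwrite('pics/k.png',im);go([599.3,213.5,41])"
```

```text
t 7.38 pos [598.2 213.7  83.8] F [ 0.2 -0.  -1.4] w 63.8
d [ 0.0002  0.0428 -0.0011] w [-0.01 -0.   -0.01]
```

View pics/k.png

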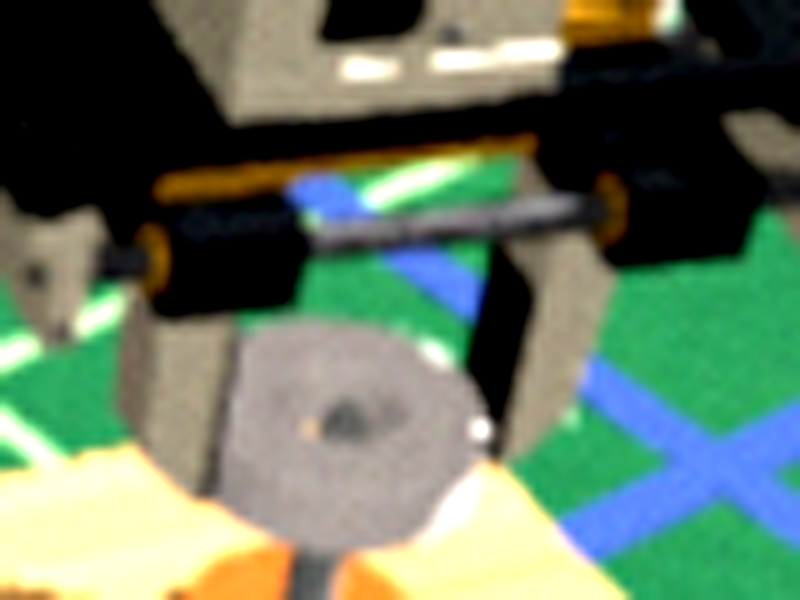

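The post tip is now visible inside the bore at (345,420), near its centre, and the contact force is negligible. Lowering on.

Call:
arm_command(steps="0 0.007 0 0 0 0;0 0.014 0 0 0 0;0 0.021 0 0 0 0;0 0.028 0 0 0 0;0 0.034 0 0 0 0")

```text
t: 8.0
ee_pos: [598.2, 213.7, 49.4]
ee_rot: [-1.37, -0.914, 0.915]
force: [-0.1, -0.0, -2.5]
gripper_width: 0.693
```

Call:
arm_command(steps="0 0.002 0 0 0 0;0 0.003 0 0 0 0;0 0.004 0 0 0 0;0 0.005 0 0 0 0;0 0.005 0 0 0 0")

```text
t: 8.62
ee_pos: [598.3, 213.8, 45.0]
ee_rot: [-1.37, -0.914, 0.914]
force: [1.0, -0.5, -1.9]
gripper_width: 0.697
```

```bash
python3 -c "
from h import *
go([599.3,213.5,41])"
```

```text
t 8.62 pos [598.3 213.8  45. ] F [ 1.  -0.5 -1.9] w 64.0
d [ 0.0001  0.004  -0.0011] w [ 0.   -0.    0.01]
```

Call:
arm_command(steps="0 0.001 0 0 0 0;0 0.002 0 0 0 0;0 0.003 0 0 0 0;0 0.003 0 0 0 0;0 0.003 0 0 0 0")

```text
t: 9.25
ee_pos: [598.3, 213.8, 42.0]
ee_rot: [-1.37, -0.914, 0.914]
force: [-0.3, 0.3, -1.7]
gripper_width: 0.692
```

Call:
arm_command(steps="0 0.001 0 0 0 0;0 0.001 0 0 0 0;0 0.001 0 0 0 0")

```text
t: 9.62
ee_pos: [598.4, 213.8, 41.1]
ee_rot: [-1.37, -0.915, 0.914]
force: [0.3, -0.1, 0.1]
gripper_width: 0.692
```

Call:
arm_command(steps="0 0.0005 0 0 0 0;0 0.0005 0 0 0 0;0 0.0005 0 0 0 0")

```text
t: 10.0
ee_pos: [598.4, 213.8, 41.1]
ee_rot: [-1.37, -0.915, 0.914]
force: [-2.6, -0.6, 5.3]
gripper_width: 0.693
```

Contact with the discs (5 N upward). Releasing, with a small opening first.

Call:
arm_command(steps="0 0 0 0 0 0;0 0 0 0 0 0;0 0 0 0 0 0;0 0 0 0 0 0;0 0 0 0 0 0", grip=0.0918)

```text
t: 10.62
ee_pos: [598.3, 213.7, 40.5]
ee_rot: [-1.37, -0.914, 0.914]
force: [0.5, 0.5, 0.7]
gripper_width: 1.001
```

Call:
arm_command(steps="0 -0.02 0 0 0 0;0 -0.05 0 0 0 0;0 -0.1 0 0 0 0;0 -0.15 0 0 0 0;0 -0.16 0 0 0 0")

```text
t: 11.25
ee_pos: [600.1, 214.3, 204.4]
ee_rot: [-1.371, -0.919, 0.909]
force: [0.5, -0.7, 0.1]
gripper_width: 1.003
```

```bash
python3 -c "
from h import *
crop(env.capture('scene'),360,140,120,90,6,'pics/l.png')
go([600.3,-217.5,140])"
```

```text
t 11.3 pos [599.7 214.2 203.7] F [ 0.3 -0.4  0.3] w 91.7
d [-0.3986  0.0628 -0.1661] w [ 0.18 -0.    0.21]
```

View pics/l.png

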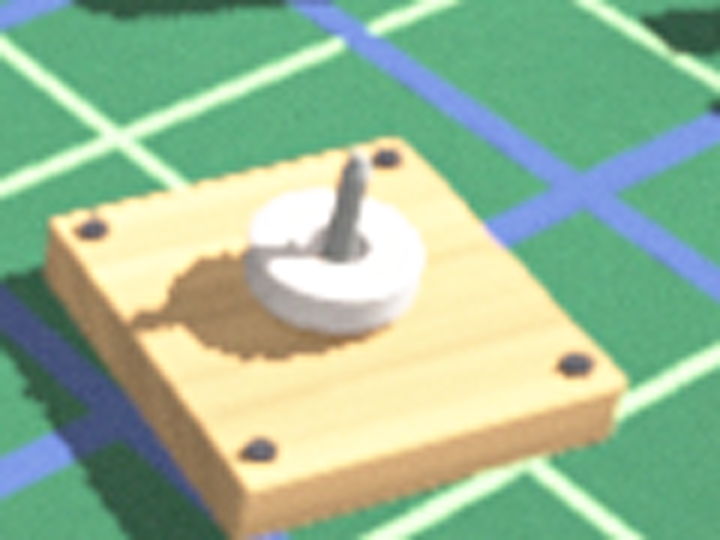

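The pressing ring is flat on the discs round the post (ring at (335,258), post at (345,235) in the crop). Now the weight ring.

Call:
arm_command(steps="-0.055 0.005 -0.023 0 0 0;-0.11 0.01 -0.046 0 0 0;-0.165 0.015 -0.069 0 0 0;-0.22 0.02 -0.092 0 0 0;-0.27 0.025 -0.113 0 0 0")

```text
t: 11.92
ee_pos: [597.9, -81.1, 173.8]
ee_rot: [-1.369, -0.912, 0.915]
force: [1.3, -0.6, -0.7]
gripper_width: 0.999
```

```bash
python3 -c "
from h import *
go([600.3,-217.5,110])"
```

```text
t 11.93 pos [597.9 -81.1 173.8] F [ 1.3 -0.6 -0.7] w 91.7
d [-0.125   0.0638 -0.0548] w [-0.11 -0.   -0.06]
```

Call:
arm_command(steps="-0.05 0.02 -0.022 0 0 0;-0.1 0.03 -0.044 0 0 0;-0.125 0.05 -0.055 0 0 0;-0.125 0.064 -0.055 0 0 0;-0.125 0.064 -0.055 0 0 0")

```text
t: 12.55
ee_pos: [600.6, -213.8, 109.2]
ee_rot: [-1.366, -0.913, 0.916]
force: [0.3, 1.1, 1.6]
gripper_width: 0.997
```

```bash
python3 -c "
from h import *
go([600.3,-217.5,60])"
```

```text
t 12.55 pos [ 600.6 -213.8  109.2] F [0.3 1.1 1.6] w 91.5
d [-0.0036  0.0492 -0.0014] w [-0.24  0.    0.02]
```

Call:
arm_command(steps="-0.002 0.03 -0.001 0 0 0;-0.002 0.06 -0.001 0 0 0;-0.002 0.06 -0.001 0 0 0;-0.002 0.06 -0.001 0 0 0")

```text
t: 13.05
ee_pos: [602.9, -216.9, 52.7]
ee_rot: [-1.37, -0.916, 0.915]
force: [-0.0, -1.3, 0.9]
gripper_width: 1.001
```

```bash
python3 -c "
from h import *
crop(env.capture('scene'),170,170,160,130,5,'pics/m.png')
go([600.3,-217.3,9.5])"
```

```text
t 13.1 pos [ 603.1 -217.3   53. ] F [ 0.1 -0.8  0.4] w 91.9
d [-0.0011  0.0435  0.0026] w [ 0.12 -0.    0.03]
```

View pics/m.png

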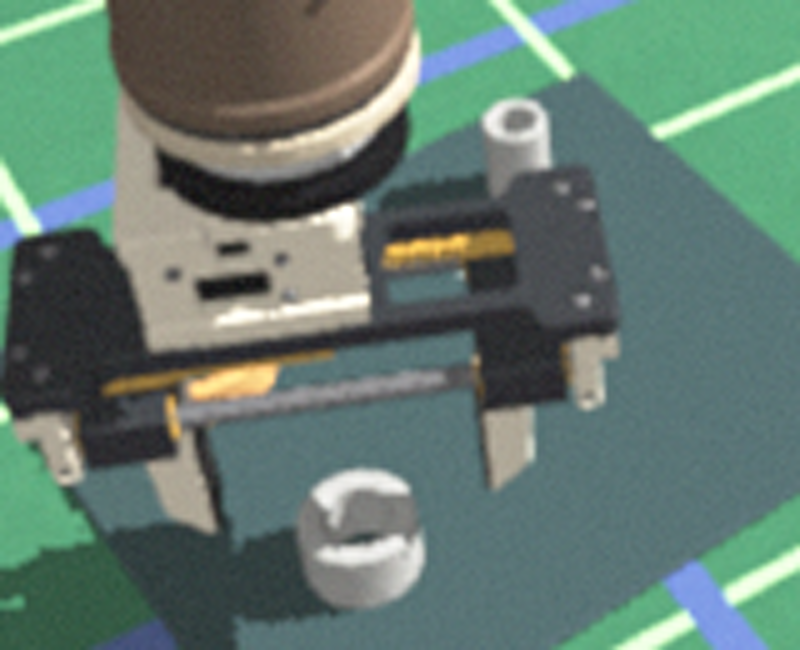

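Gripper centred over the weight ring (crop (362,535)), neighbours clear. Descending.

Call:
arm_command(steps="-0.001 0.015 0.001 0 0 0;-0.001 0.03 0.002 0 0 0;-0.001 0.04 0.002 0 0 0;-0.001 0.042 0.002 0 0 0;-0.001 0.042 0.002 0 0 0")

```text
t: 13.72
ee_pos: [599.8, -217.9, 9.3]
ee_rot: [-1.37, -0.914, 0.914]
force: [0.4, 1.4, -0.1]
gripper_width: 0.998
```

```bash
python3 -c "
from h import *
go([600.3,-217.3,9.5])"
```

```text
t 13.72 pos [ 599.8 -217.9    9.3] F [ 0.4  1.4 -0.1] w 91.6
d [ 0.0008 -0.0002 -0.0003] w [-0.01 -0.   -0.  ]
```

Call:
arm_command(steps="0 0 0 0 0 0;0 0 0 0 0 0;0 0 0 0 0 0;0 0 0 0 0 0;0 0 0 0 0 0", grip=0.03, force=30)

```text
t: 14.35
ee_pos: [599.8, -217.8, 9.5]
ee_rot: [-1.37, -0.914, 0.914]
force: [1.3, -0.2, -0.5]
gripper_width: 0.509
```

Call:
arm_command(steps="0 0 0 0 0 0;0 0 0 0 0 0;0 -0.005 0 0 0 0;0 -0.01 0 0 0 0;0 -0.01 0 0 0 0")

```text
t: 14.98
ee_pos: [600.1, -218.0, 20.0]
ee_rot: [-1.371, -0.915, 0.914]
force: [-0.2, 0.7, -2.5]
gripper_width: 0.472
```

Call:
arm_command(steps="0 -0.04 0 0 0 0;0 -0.09 0 0 0 0;0 -0.13 0 0 0 0;0 -0.13 0 0 0 0")

```text
t: 15.48
ee_pos: [601.7, -218.8, 153.0]
ee_rot: [-1.375, -0.918, 0.911]
force: [0.3, -1.2, -3.3]
gripper_width: 0.467
```

```bash
python3 -c "
from h import *
crop(env.capture('scene'),170,120,160,130,5,'pics/n.png')
go([599.3,213.5,150])"
```

```text
t 15.53 pos [ 600.4 -218.1  150.7] F [ 0.5  0.5 -3.1] w 43.4
d [0.3981 0.0005 0.1666] w [ 0.15 -0.    0.03]
```

View pics/n.png

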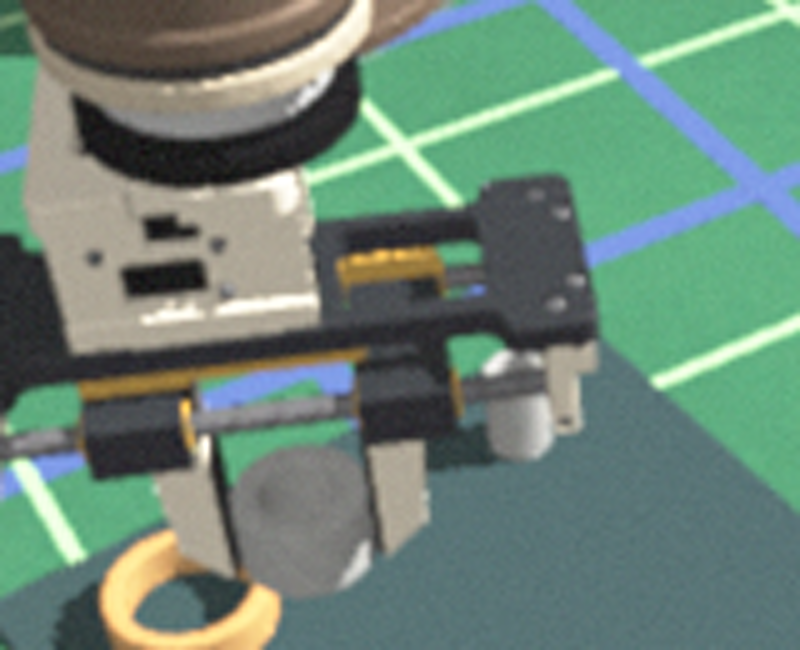

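The weight is held (crop (302,520)), weight ≈2 N registering. Carrying over.

Call:
arm_command(steps="0.03 0 0.012 0 0 0;0.075 0 0.031 0 0 0;0.12 0 0.05 0 0 0;0.165 0 0.069 0 0 0;0.21 0 0.088 0 0 0")

```text
t: 16.15
ee_pos: [597.8, 11.5, 147.7]
ee_rot: [-1.369, -0.912, 0.916]
force: [0.1, 0.1, -2.3]
gripper_width: 0.472
```

Call:
arm_command(steps="0.045 0 0.019 0 0 0;0.09 0 0.038 0 0 0;0.13 0 0.055 0 0 0;0.16 0 0.067 0 0 0;0.18 0 0.075 0 0 0")

```text
t: 16.77
ee_pos: [597.6, 206.6, 147.7]
ee_rot: [-1.369, -0.913, 0.918]
force: [-0.0, -1.2, -2.4]
gripper_width: 0.471
```

```bash
python3 -c "
from h import *
go([599.3,213.5,105])"
```

```text
t 16.77 pos [597.6 206.6 147.7] F [-0.  -1.2 -2.4] w 43.2
d [0.0071 0.0427 0.001 ] w [-0.13 -0.   -0.1 ]
```

Call:
arm_command(steps="0.008 0.01 0.001 0 0 0;0.008 0.03 0.001 0 0 0;0.008 0.04 0.001 0 0 0;0.008 0.04 0.001 0 0 0;0.008 0.04 0.001 0 0 0")

```text
t: 17.4
ee_pos: [601.6, 212.1, 110.0]
ee_rot: [-1.371, -0.914, 0.913]
force: [-0.1, 0.3, -2.1]
gripper_width: 0.474
```

```bash
python3 -c "
from h import *
im=env.capture('scene')[120:190,385:465]
im=cv2.resize(im,None,fx=8,fy=8,interpolation=cv2.INTER_CUBIC)
im=np.clip((im.astype(float)-50)*1.5,0,255).astype(np.uint8)
cv2.imwrite('pics/o.png',im);go([599.3,213.5,60])
o=env.observe()['ee_pos'];a=np.linspace(0,6.28,60)
for z in (o[2]-4.5,o[2]+23.5):
  for r in(22,13):
    p=np.array([proj('scene',[o[0]+r*np.cos(t),o[1]+r*np.sin(t),z]) for t in a]);p=(p-[385,120]+.5)*8;print(z,r,p.min(0).round(),p.max(0).round())"
```

```text
t 17.45 pos [601.6 212.3 110.2] F [ 0.8 -0.3 -2.6] w 43.3
d [0.0002 0.0502 0.0026] w [ 0.05 -0.    0.04]
105.68689617219304 22 [202. 302.] [368. 401.]
105.68689617219304 13 [235. 322.] [334. 380.]
133.68689617219303 22 [218. 217.] [389. 315.]
133.68689617219303 13 [253. 236.] [354. 294.]
```

View pics/o.png

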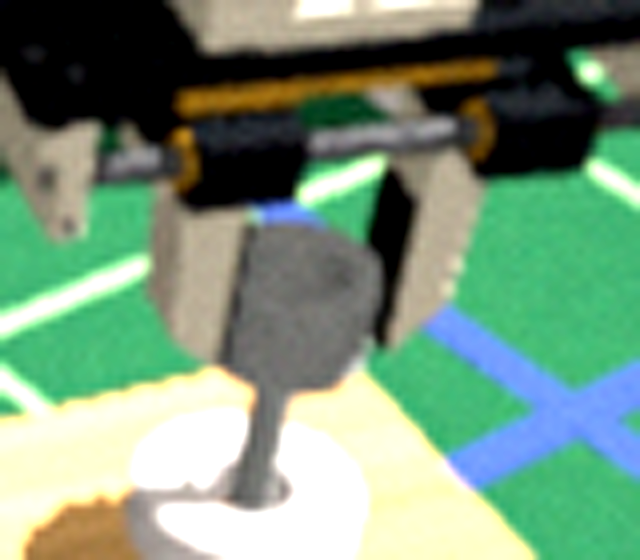

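The weight looks level above the post (outline y 222–393 against 217–401 predicted). Threading slowly.

Call:
arm_command(steps="0 0.004 0.001 0 0 0;0 0.01 0.001 0 0 0;0 0.016 0.001 0 0 0;0 0.022 0.001 0 0 0;0 0.022 0.001 0 0 0")

```text
t: 18.08
ee_pos: [599.7, 212.8, 86.8]
ee_rot: [-1.37, -0.913, 0.915]
force: [-0.2, -0.8, -2.4]
gripper_width: 0.472
```

```bash
python3 -c "
from h import *
im=env.capture('scene')[120:190,385:465]
im=cv2.resize(im,None,fx=8,fy=8,interpolation=cv2.INTER_CUBIC)
im=np.clip((im.astype(float)-50)*1.5,0,255).astype(np.uint8)
cv2.imwrite('pics/p.png',im);go([599.3,213.5,60])"
```

```text
t 18.12 pos [600.  212.9  87.2] F [-0.6 -0.5 -1.1] w 42.8
d [0.0003 0.0272 0.0008] w [-0.02 -0.   -0.03]
```

View pics/p.png

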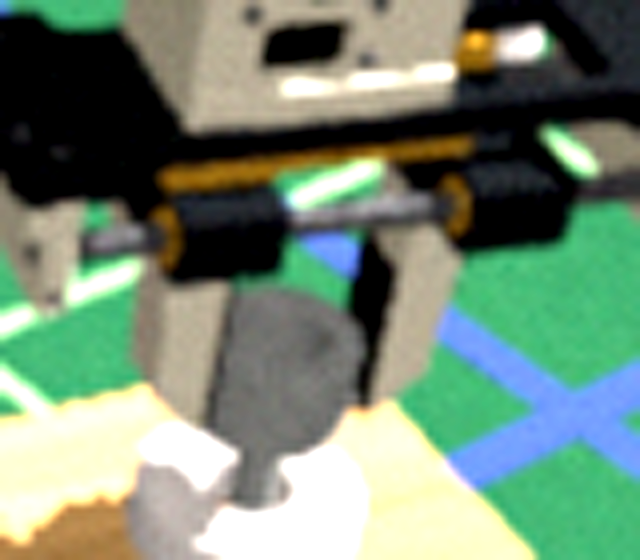

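Its underside is ~15 mm below the tip with no contact force, so it's threaded. Continuing down.

Call:
arm_command(steps="0 0.005 0 0 0 0;0 0.01 0 0 0 0;0 0.015 0 0 0 0;0 0.019 0 0 0 0;0 0.022 0 0 0 0")

```text
t: 18.75
ee_pos: [600.0, 212.9, 65.2]
ee_rot: [-1.37, -0.914, 0.915]
force: [0.0, 1.0, -2.7]
gripper_width: 0.474
```

Call:
arm_command(steps="0 0.001 0 0 0 0;0 0.001 0 0 0 0;0 0.002 0 0 0 0;0 0.002 0 0 0 0;0 0.002 0 0 0 0")

```text
t: 19.38
ee_pos: [600.1, 213.0, 63.6]
ee_rot: [-1.37, -0.914, 0.914]
force: [-0.1, 0.1, -1.7]
gripper_width: 0.466
```

Contact is expected near TCP z ≈ 60.5.

Call:
arm_command(steps="0 0.001 0 0 0 0;0 0.001 0 0 0 0;0 0.002 0 0 0 0;0 0.002 0 0 0 0;0 0.002 0 0 0 0")

```text
t: 20.0
ee_pos: [600.1, 213.0, 61.5]
ee_rot: [-1.37, -0.914, 0.914]
force: [-0.3, 0.2, -1.8]
gripper_width: 0.474
```

Call:
arm_command(steps="0 0.001 0 0 0 0;0 0.001 0 0 0 0;0 0.001 0 0 0 0;0 0.001 0 0 0 0")

```text
t: 20.5
ee_pos: [600.2, 213.0, 60.5]
ee_rot: [-1.37, -0.914, 0.914]
force: [0.4, 0.6, -0.8]
gripper_width: 0.471
```

Call:
arm_command(steps="0 0.0005 0 0 0 0;0 0.0005 0 0 0 0;0 0.0005 0 0 0 0;0 0.0005 0 0 0 0")

```text
t: 21.0
ee_pos: [600.2, 213.0, 60.5]
ee_rot: [-1.37, -0.915, 0.914]
force: [-2.5, -0.6, 6.0]
gripper_width: 0.473
```

Seated (6 N upward). Releasing.

Call:
arm_command(steps="0 0 0 0 0 0;0 0 0 0 0 0;0 0 0 0 0 0;0 0 0 0 0 0;0 0 0 0 0 0", grip=0.0918)

```text
t: 21.62
ee_pos: [600.1, 213.0, 59.9]
ee_rot: [-1.37, -0.914, 0.914]
force: [-0.4, 0.2, 0.0]
gripper_width: 0.964
```

Call:
arm_command(steps="0 -0.02 0 0 0 0;0 -0.05 0 0 0 0;0 -0.1 0 0 0 0;0 -0.15 0 0 0 0;0 -0.16 0 0 0 0")

```text
t: 22.25
ee_pos: [601.9, 213.4, 224.0]
ee_rot: [-1.371, -0.919, 0.909]
force: [0.7, -0.1, -0.4]
gripper_width: 0.997
```

Call:
arm_command(steps="-0.05 0 0 0 0 0;-0.1 0 0 0 0 0;-0.15 0 0 0 0 0;-0.2 0 0 0 0 0;-0.2 0 0 0 0 0")

```text
t: 22.88
ee_pos: [521.6, 24.0, 219.8]
ee_rot: [-1.373, -0.908, 0.911]
force: [0.5, 0.0, 0.3]
gripper_width: 0.996
```

```bash
python3 -c "
from h import *
crop(env.capture('scene'),360,120,120,100,6,'pics/q.png')
crop(env.capture('top'),140,105,120,115,5,'pics/r.png')
go([599.3,213.5,105])
def pb(n,c,z,r,x0,y0,s):
  a=np.linspace(0,6.28,60);p=np.array([proj(n,[c[0]+r*np.cos(t),c[1]+r*np.sin(t),z]) for t in a]);p=(p-[x0,y0]+.5)*s;print(n,z,r,p.min(0).round(),p.max(0).round())
for z,r in((56,32),(84,22),(84,13)):
  pb('scene',(599.5,213.5),z,r,360,120,6);pb('top',(599.5,213.5),z,r,140,105,5)
"
```

```text
t 22.98 pos [523.1  28.3 219.8] F [ 0.6 -0.  -0.2] w 92.0
d [0.2002 0.1148 0.0009] w [-0.02  0.    0.02]
scene 56 32 [252. 313.] [426. 423.]
top 56 32 [176. 174.] [360. 353.]
scene 84 22 [290. 270.] [413. 345.]
top 84 22 [178. 179.] [309. 307.]
scene 84 13 [315. 285.] [388. 329.]
top 84 13 [205. 205.] [282. 281.]
```

View pics/q.png

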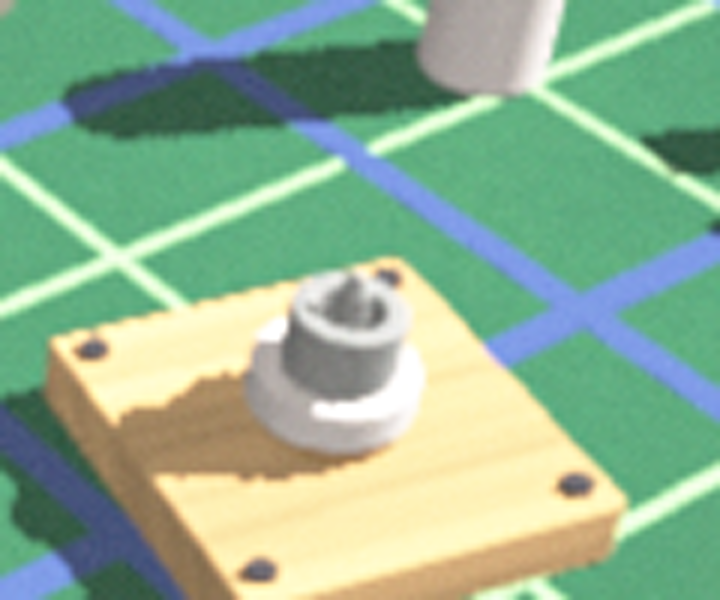

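View pics/r.png

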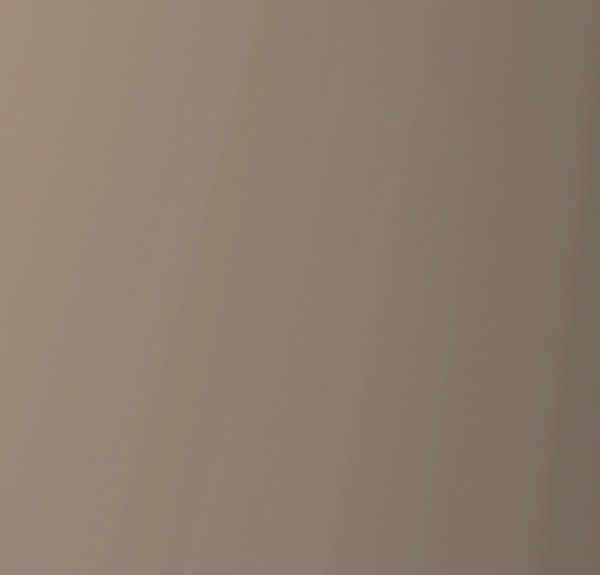

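In the scene view the weight's top rim spans x 287–410, y 268–345, against 290–413, 270–345 predicted for a seated stack. The arm blocks the top camera. I'll let the arm settle, then hand in.

Call:
arm_command(steps="0 0 0 0 0 0;0 0 0 0 0 0;0 0 0 0 0 0;0 0 0 0 0 0")

```text
t: 23.48
ee_pos: [523.4, 28.6, 219.9]
ee_rot: [-1.37, -0.915, 0.915]
force: [-0.1, -0.3, 0.3]
gripper_width: 1.001
```

```bash
python3 -c "
from cell import env
print(env.hand_in())"
```

```text
the job is handed in; nothing more can be done
None
```

I threaded the pressing ring and then the weight ring down the post. I lowered each one in the gripper until contact showed (about 5–6 N) and released it there. I handed the job in at about 23.5 s; no verdict was given.

**Last checks:** The final scene picture shows both rings flat round the post. The weight's top rim matched its predicted seated position to within about half a pixel. The arm had backed well clear, with only noise-level force readings.

**Not confirmed:** The arm blocked the last top-camera view, so only the scene camera confirms the final stack. The two cameras also put the post 2–4 mm apart in y; I used a value in between, and neither ring pushed noticeably on the post on the way down.

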